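# Rinse the pH electrode and hold it up for inspection

### The arm

A 6-joint arm with a two-finger parallel gripper is mounted at the origin on the work surface. World frame = base frame: x ahead of the robot, y to its left, z up, the work surface at z = 0. Lengths are in m, angles in rad, forces in N, time in s.
With the tool pointing down it reaches from about 0.35 to 0.85 m from the base axis. Payload 8.1 kg.
Tool frame: the origin (TCP) lies on the mounting face of the last link; the fingertips stand 186 mm ahead of it and the grasp point (between the pads) lies 167 mm ahead of it; z points along the fingers, y is the line along which they close (so a half turn about z gives the same grasp; the last joint's range is limited). The gripper opens to 93 mm and grips with 3 to 60 N. Pads are 15 mm wide; open, the fingers measure 128 mm over their backs; the gripper's body (75 mm by 188 mm) begins 65 mm behind the grasp point.
Start: joints at [1.244, 0.13, 1.488, -0, 1.523, -0.085], TCP at [0.144, 0.583, 0.405] pointing down, gripper open.
Joint ranges: [-2.96, 2.96], [-0.89, 2.26], [0.02, 2.5], [-1.34, 4.48], [0, 2.73], [-2.66, 2.66]. Speed limits (rad/s): [2.39, 2.39, 2.79, 3.14, 3.14, 3.14].

### API

Orientations are given as a rotation vector (axis times angle).
In Python, from plant import * gives the robot as it stands. The module is installed in compiled form; this text tells all that it offers.
- The arm moves only by the tool arm_command, never from a script. Its argument "increments" is a list of rows, each a list of 6 numbers: the shift along the tool's x, y, z in units of 0.2 m (1.0 is 0.2 m), then the turn, a rotation vector about the tool's x, y, z in units of pi rad (1.0 is pi rad). A call has exactly 5 rows; each row is the pose to reach, as a shift and turn from the pose commanded when the call began, along the tool's axes at that moment, turning the shorter way round; what a row does not reach only later rows make up. A row lasts 1/8 s, in which the tool goes at most 62.5 mm and 10.7 degrees, less where a joint would pass 70% of its speed; a pose out of reach is approached as far as the arm can. A call with a number of a shift or a turn outside -1 to 1 is refused whole. A call with a gripper value outside its range is refused whole. "fingers" is the closure, from -1 (fully open) to 1 (shut), set as the call begins (left out, the last holds). The fingers move at their own pace and stop on an object; "force" is the grip in N (left out, the last holds). Time passes only in rows, so rows that repeat a pose let the fingers close, or fill a call up. It gives the time, the measured TCP pose, the force, the opening and the grip force at its end, in the units of the state.
- read_state(): the state, without advancing time (a new reading comes with each control period).
- read_camera(name): name is "scene" or "top" or "wrist"; returns a dict with "image" (384x512x3 uint8, red, green, blue), "fx", "fy", "cx", "cy" (pixels), "T" (4x4, takes a point from camera to world coordinates). Camera axes: x right, y down, z forward; pixel columns grow to the right and rows downward; lengths in m; the calibration is good to about 2 mm. A picture is of the moment at which its call begins. There is no depth.
- close_job(): hands the job in; it is judged then, once.
The state is a dict: "t": time; "q": joint angles; "dq": joint speeds; "joint_torque": joint torques, N m; "tool_pos": TCP position; "orientation": TCP orientation; "force": force on the tool from outside, world axes, zero at the start; "wrist_torque": the same for the moment, N m; "opening": finger opening in m; "gripper_force": force on a finger pad.
Only numpy, scipy, OpenCV 4.12 (cv2) and the standard library are available. Lean on these libraries where they do the work, as an engineer would, in place of code of your own. Each camera call takes 0.05 s, during which the arm holds its last target. There are 200 camera calls.

### The job

Rinse the hanging probes: press the white spray cap of the green rinse bottle all the way down for a moment and let it spring back up. Then draw the blue-capped pH electrode up out of the stand and tilt it to about 45 degrees, halfway between upright and level, with the bulb end still the lower one, so that its bulb can be checked for trapped air. Finish while still holding it so, steady, the whole of it higher than the stand's top and touching nothing else, and leave the other two probes in their holes and the other things on the bench where they are.

Things in the scene. Friction and masses are not known exactly. Their poses are not given: they have to be found in the camera images.
- electrode: BLUE-capped pH electrode, a rod 144 mm long, 50 to 100 g, upright in any of the 3 holes; lifts straight out. Origin at its lower end (bulb tip, 30 mm above the bench), z up the rod. Along z: pale shaft 12 mm thick to 90 mm; blue flange 24 mm wide 90 to 94 mm, resting on the stand's plate; round blue cap 18 mm thick 94 to 136 mm (grip here, any side); steel stub 10 mm thick to 144 mm
- probe_stand: fixed white stand; origin on the bench under its middle, y along its row of holes. Base 110 x 250 x 12, end posts at y = +-112 mm, top plate 50 x 240 x 8 mm with its top 120 mm above the bench and three 15 mm square through holes at y = -70, 0, +70 mm. A probe must rise 90 mm to leave its hole. Above the plate are only the probes' caps, up to 174 mm above the bench
- rinse_bottle: fixed green rinse spray bottle 54 mm across (rubber foot 72 mm) on the robot's side of the stand, 140 to 170 mm from the row of holes; origin on the bench on its axis, +x towards where its nozzle points: the probes' shafts
- rinse_cap (a joint): travel of the bottle's sprung white spray cap (m): 0 up at rest, 0.008 fully down. It moves straight down, starts to move at 3 N, is fully down at 7 N and springs back up by itself when let go
- rinse_cap_top (a point): centre of the spray cap's flat round top, 34 mm across, 118 mm above the bench when up; it moves down with the cap. An orange nozzle sticks out of the cap's side towards the probes
- conductivity_probe: yellow-capped, black-shafted probe: a probe of the same shape as the electrode, hanging in the same stand in one of the three holes; origin at its lower tip, z towards its cap. Bystander: it stays in its hole
- temperature_probe: red-capped, steel-shafted (10 mm) probe: a probe of the same shape as the electrode, hanging in the same stand in one of the three holes; origin at its lower tip, z towards its cap. Bystander: it stays in its hole
- sample_vial: loose closed vial with white cap, 28 mm across, 50 mm tall, left of the rinse bottle; origin under its base. Bystander
- storage_jar: loose small jar with orange cap, 36 mm across, 45 mm tall, right of the rinse bottle; origin under its base. Bystander
- buffer_bottle: loose yellow bottle, 52 mm across, 110 mm tall, to the left; origin under its base. Bystander
- beaker: loose open pale beaker, 64 mm across, 75 mm tall, to the right; origin under its base. Bystander
Mind the look-alikes: they are no part of the job. What is shaped like the electrode but orange or turquoise is not meant.

How it is judged:
On the way, in this order (a step that is already met when the one before it is completed fails the run):
1. the spray cap is pressed down (at least 6 of 8 mm) while the electrode hangs in the stand (value of joint rinse_cap above 0.006 m and distance of electrode from where it was at the start of the episode below 0.02 m), for 0.05 s.
2. the spray cap has sprung back up, the electrode still in the stand (value of joint rinse_cap below 0.002 m and distance of electrode from where it was at the start of the episode below 0.02 m), for 0.1 s.
3. the electrode is drawn up by the gripper until its bulb is above the stand's top plate (height (world z) of electrode above 0.122 m and contact force between electrode and the fingers above 1 N), for 0.1 s.
At the end, for the whole second after the job is handed in: The electrode is held still in the fingers, touching nothing else, 28 to 62 degrees from upright, bulb end lower and at least 125 mm above the bench (stand top 120); cap up; other probes within 20 mm and loose bystanders within 30 mm of their start (angle between electrode's own z axis and vertical between 0.49 and 1.08 rad and height (world z) of electrode above 0.125 m and contact force between electrode and the fingers above 1 N and linear speed of electrode below 0.03 m/s and angular speed of electrode below 0.2 rad/s and value of joint rinse_cap below 0.002 m and contact force between electrode and probe_stand below 0.2 N and contact force between electrode and rinse_bottle below 0.2 N and contact force between electrode and conductivity_probe below 0.2 N and contact force between electrode and temperature_probe below 0.2 N and contact force between electrode and sample_vial below 0.2 N and contact force between electrode and storage_jar below 0.2 N and contact force between electrode and buffer_bottle below 0.2 N and contact force between electrode and beaker below 0.2 N and distance of each of conductivity_probe, temperature_probe from where it was at the start of the episode below 0.02 m and distance of each of sample_vial, storage_jar, buffer_bottle, beaker from where it was at the start of the episode below 0.03 m); the arm keeps its last pose, push and grip.
It fails at once if another probe is drawn out or shoved (over 20 mm) (distance of any of conductivity_probe, temperature_probe from where it was at the start of the episode above 0.02 m).
It fails at once if a loose bystander is moved more than 30 mm (distance of any of sample_vial, storage_jar, buffer_bottle, beaker from where it was at the start of the episode above 0.03 m).
It also fails if it takes over 43 s, if anything falls off the work surface, if the arm or the gripper's body presses on something with over 40 N, if the wrist force passes 120 N, or if a joint passes its speed limit or range.

## Working session

There is one attempt and no reset: what is moved stays moved. The work goes in short steps, Python scripts to look and compute and a tool call to move; the robot and the scene stay as the last step left them, time stands still between calls to the robot, and variables do not carry over. Pictures are saved under pics/ and viewed, at most 10 in all, crops included, and the job is handed in when it is done.

Besides the shell and the picture viewer there is one more tool, called after "Call:" as name(argument=value, ...), one argument or row to a line, values as JSON. arm_command: Moves the arm, as the interface text tells. Shifts and turns lie within -1 to 1; 1 stands for 0.2 m of shift or pi rad of turn. Its arguments: {"type":"object","properties":{"increments":{"type":"array","items":{"type":"array","items":{"type":"number","minimum":-1,"maximum":1}}},"fingers":{"type":"number"},"force":{"type":"number"}},"required":["increments"]}

```bash
mkdir -p pics; python3 - <<'E'
from plant import *
import cv2,numpy as np
s=read_state();print(s['t'],s['tool_pos'],s['orientation'],s['opening'])
for n in ['scene','top']:
    c=read_camera(n);cv2.imwrite(f'pics/{n}0.png',c['image'][:,:,::-1]);print(n,c['fx'],c['fy'],c['cx'],c['cy'],np.round(c['T'],4).tolist())
E
```

```text
0.0 [0.14356938 0.58233063 0.40368163] [-3.78879321e-01 -3.11825889e+00  2.85233415e-03] 0.09279067222099072
scene 430.6857663196251 430.6857663196251 255.52602459574686 188.6236785180781 [[-0.3963, 0.5275, -0.7515, 1.4455], [0.918, 0.2384, -0.3169, 0.3462], [0.012, -0.8154, -0.5787, 0.733], [0.0, 0.0, 0.0, 1.0]]
top 483.8939738497564 483.8939738497564 251.48137207667264 199.31797285657248 [[-0.017, -0.997, 0.0758, 0.4989], [-0.9998, 0.0175, 0.006, -0.0039], [-0.0073, -0.0757, -0.9971, 1.4468], [0.0, 0.0, 0.0, 1.0]]
```

View pics/scene0.png

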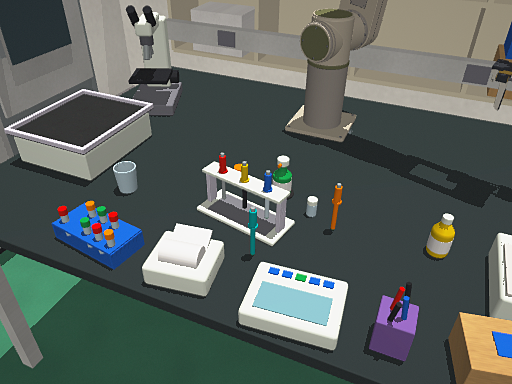

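View pics/top0.png

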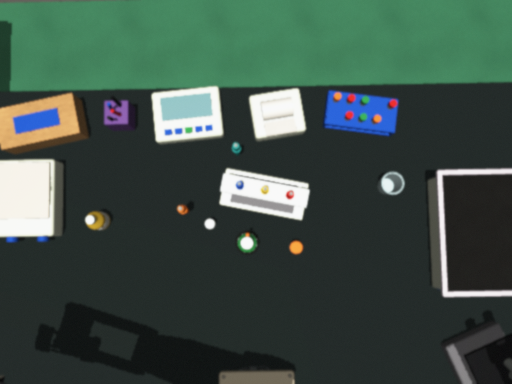

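Scene view: red (223,163), yellow (244,172) and blue (268,181) caps sit in the stand. The green bottle with its white cap is at (283,165), and the look-alikes are turquoise (253,230) and orange (337,205). In the top view, blue is at (240,185), yellow (265,189), red (290,195) and the bottle cap (247,243). The turquoise (236,147) and orange (183,209) ones stand outside the stand. The one meant is blue at (240,185), because it is blue-capped and hangs in a hole. I'll confirm that in a crop and measure.

```bash
cat > h.py <<'E'
import numpy as np,cv2
from scipy.spatial.transform import Rotation as R
def ray(c,u,v,z):
    d=c['T'][:3,:3]@np.array([(u-c['cx'])/c['fx'],(v-c['cy'])/c['fy'],1]);o=c['T'][:3,3]
    return o+d*(z-o[2])/d[2]
def blob(c,box,lo,hi):
    x0,y0,x1,y1=box;h=cv2.cvtColor(c['image'],cv2.COLOR_RGB2HSV)[y0:y1,x0:x1]
    m=cv2.inRange(h,np.array(lo),np.array(hi));n,l,st,ce=cv2.connectedComponentsWithStats(m)
    if n<2:return None
    i=1+np.argmax(st[1:,4]);return ce[i]+[x0,y0],st[i].tolist()
E
python3 - <<'E'
from plant import *
from h import *
c=read_camera('top');s=read_camera('scene')
a=cv2.resize(c['image'][135:265,165:325],None,fx=4.5,fy=4.5,interpolation=cv2.INTER_CUBIC)
cv2.imwrite('pics/crop.png',a[:,:,::-1])
for n,b,lo,hi,z in [('blue',(228,172,252,198),(105,120,60),(130,255,255),.155),('yel',(255,180,275,198),(18,100,80),(32,255,255),.155),('red',(282,185,300,205),(0,120,80),(8,255,255),.155),('cap',(236,232,258,254),(0,0,150),(180,60,255),.118),('green',(232,230,262,258),(50,80,30),(85,255,255),.08),
 ('jar',(285,238,306,258),(5,120,80),(20,255,255),.045),('vial',(200,215,220,232),(0,0,120),(180,80,255),.05),('orangeprobe',(172,200,194,220),(5,100,80),(20,255,255),.13),('turq',(226,138,246,158),(80,80,40),(100,255,255),.13)]:
    r=blob(c,b,lo,hi)
    if r: print(n,r[0].round(1),r[1],ray(c,*r[0],z).round(4))
for n,b,lo,hi,z in [('blue',(255,165,280,200),(105,120,60),(130,255,255),.147),('cap',(272,150,295,172),(0,0,150),(180,60,255),.112)]:
    r=blob(s,b,lo,hi); print('scene',n,r[0].round(1),r[1],ray(s,*r[0],z).round(4))
E
```

```text
blue [239.9 185.8] [9, 11, 6, 6, 21] [0.6342 0.0344 0.155 ]
yel [264.1 190.6] [6, 7, 7, 7, 30] [ 0.6201 -0.0305  0.155 ]
red [288.8 195.5] [4, 7, 7, 7, 25] [ 0.6057 -0.0963  0.155 ]
cap [246.4 242.8] [4, 5, 14, 13, 141] [0.481 0.02  0.118]
green [246.5 244. ] [5, 3, 21, 20, 150] [0.4772 0.0204 0.08  ]
jar [295.9 247.1] [4, 2, 15, 15, 173] [ 0.4653 -0.1211  0.045 ]
vial [209.2 223.3] [4, 3, 11, 12, 98] [0.5377 0.1275 0.05  ]
orangeprobe [182.  209.3] [4, 4, 12, 11, 85] [0.575  0.1938 0.13  ]
turq [235.9 148.1] [5, 3, 11, 15, 115] [0.7412 0.0444 0.13  ]
scene blue [267.4 182.6] [8, 7, 9, 21, 145] [0.65   0.0414 0.147 ]
scene cap [283.4 160.2] [5, 5, 13, 12, 101] [0.4836 0.0225 0.112 ]
```

View pics/crop.png

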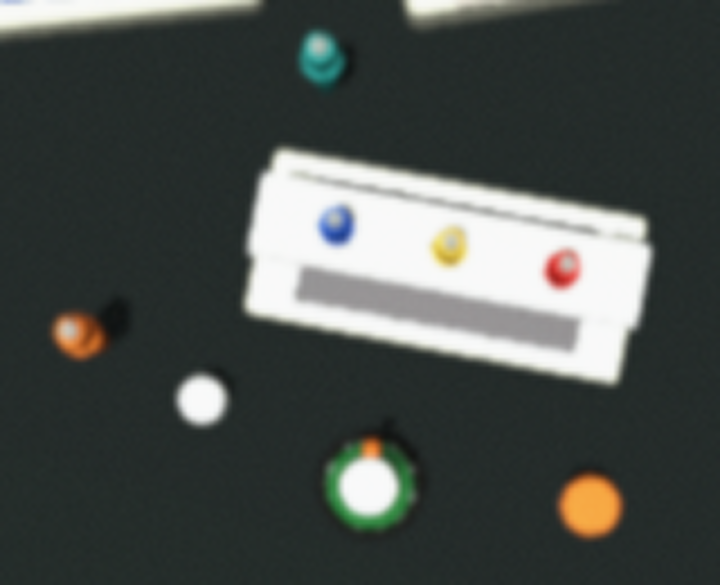

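The crop confirms it: blue cap at crop (337,225), which is full (239.9,185), in the +y hole. Turquoise and orange stand free on the bench. The bottle lies 147 mm from the row, which fits the given range. Next, a helper that turns targets into increments.

```bash
cat >> h.py <<'E'
def rot(yaw,tilt=0):
    # tool y along yaw, z down; tilt>0 swings the fingertips outward along +y of the tool
    y=np.array([np.cos(yaw),np.sin(yaw),0]);z=np.array([0,0,-1.]);x=np.cross(y,z)
    return R.from_matrix(np.c_[x,y,z])*R.from_euler('x',-tilt)
def inc(s,p,Rt,ahead):
    R0=R.from_rotvec(s['orientation']);t=np.array(p)-Rt.apply([0,0,ahead])
    print('inc',(R0.inv().apply(t-s['tool_pos'])/.2).round(3),((R0.inv()*Rt).as_rotvec()/np.pi).round(3),'TCP target',t.round(3))
E
python3 - <<'E'
from plant import *
from h import *
s=read_state()
inc(s,[.482,.021,.218],rot(np.radians(-12.4)),.186)
E
```

```text
inc [-2.315 -2.32   0.003] [-0.     0.     0.492] TCP target [0.482 0.021 0.404]
```

Call:
arm_command(
  increments=[
    [-0.2,-0.2,0,0,0,0.05],
    [-0.4,-0.4,0,0,0,0.1],
    [-0.6,-0.6,0,0,0,0.15],
    [-0.8,-0.8,0,0,0,0.2],
    [-0.95,-0.95,0,0,0,0.25],
  ],
  fingers=1,
  force=40,
)

```text
t: 0.82
tool_pos: [0.2833, 0.3507, 0.4047]
orientation: [1.551, 2.731, 0.0]
force: [-0.4, 1.4, -0.0]
opening: 0.0474
gripper_force: 0.0
```

```bash
cat > n.py <<'E'
import sys
from plant import *
from h import *
s=read_state();a=[float(v) for v in sys.argv[1:7]]
print(s['t'],s['tool_pos'].round(4),s['force'].round(1),s['opening'],s['q'].round(2))
inc(s,a[:3],rot(np.radians(a[3]),np.radians(a[4])),a[5])
E
python3 n.py .482 .021 .218 -12.4 0 .186
```

```text
0.825 [0.2833 0.3507 0.4047] [-0.4  1.4 -0. ] 0.04740269562909686 [ 0.78 -0.28  1.88 -0.    1.54  0.24]
inc [-1.925  0.009  0.004] [0.   0.   0.24] TCP target [0.482 0.021 0.404]
```

Call:
arm_command(
  increments=[
    [-0.2,0,0,0,0,0.05],
    [-0.4,0,0,0,0,0.1],
    [-0.6,0,0,0,0,0.15],
    [-0.8,0,0,0,0,0.2],
    [-1.0,0,0,0,0,0.24],
  ],
)

```text
t: 1.45
tool_pos: [0.3865, 0.1802, 0.4047]
orientation: [2.447, 1.97, 0.0]
force: [0.7, 0.4, 0.4]
opening: 0.0009
gripper_force: 0.0
```

```bash
python3 n.py .482 .021 .218 -12.4 0 .186
```

```text
1.45 [0.3865 0.1802 0.4047] [0.7 0.4 0.4] 0.0008931028628254899 [ 0.32 -0.36  1.94  0.    1.56  0.53]
inc [-0.676  0.636  0.004] [ 0. -0.  0.] TCP target [0.482 0.021 0.404]
```

Call:
arm_command(
  increments=[
    [-0.2,0.18,0,0,0,0],
    [-0.4,0.36,0,0,0,0],
    [-0.6,0.55,0,0,0,0],
    [-0.676,0.636,0.2,0,0,0],
    [-0.676,0.636,0.35,0,0,0],
  ],
)

```text
t: 2.08
tool_pos: [0.4827, 0.0209, 0.3333]
orientation: [-2.445, -1.972, 0.001]
force: [0.1, 0.4, 0.3]
opening: 0.0007
gripper_force: 0.0
```

```bash
python3 n.py .482 .021 .118 -12.4 0 .186; python3 - <<'E'
from plant import *
from h import *
c=read_camera('wrist');cv2.imwrite('pics/w1.png',c['image'][:,:,::-1]);print(c['T'].round(4).tolist(),c['fx'])
c=read_camera('scene');a=cv2.resize(c['image'][60:260,170:370],None,fx=3,fy=3);cv2.imwrite('pics/s1.png',a[:,:,::-1])
E
```

```text
2.075 [0.4827 0.0209 0.3333] [0.1 0.4 0.3] 0.0006666435933983044 [-0.06 -0.14  1.89 -0.    1.39  0.15]
inc [-0.    -0.003  0.147] [-0.     0.     0.001] TCP target [0.482 0.021 0.304]
[[0.9774, -0.2027, -0.0606, 0.4999], [-0.2116, -0.9368, -0.2787, 0.1], [-0.0003, 0.2852, -0.9585, 0.3138], [0.0, 0.0, 0.0, 1.0]] 265.4050624184527
```

View pics/w1.png

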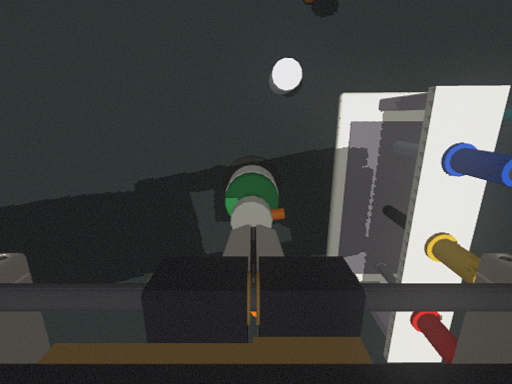

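The wrist view shows the bottle cap (252,213) right under the shut fingertips, with the blue flange at (463,160) in the far hole. Pressing now.

Call:
arm_command(
  increments=[
    [0,0,0.08,0,0,0],
    [0,0,0.13,0,0,0],
    [0,0,0.16,0,0,0],
    [0,0,0.175,0,0,0],
    [0,0,0.185,0,0,0],
  ],
)

```text
t: 2.8
tool_pos: [0.4823, 0.0229, 0.2983]
orientation: [-2.442, -1.976, -0.001]
force: [-3.6, 2.4, 5.0]
opening: 0.0005
gripper_force: 2.9
```

```bash
python3 - <<'E'
from plant import *
from h import *
s=read_state();print(s['tool_pos'],s['force'],s['wrist_torque'])
c=read_camera('wrist');T=np.load if 0 else None
E
```

```text
[0.48227604 0.02289219 0.29830077] [-3.55597721  2.36831047  5.02004608] [ 0.22590417  0.77932017 -0.01349533]
```

Call:
arm_command(
  increments=[
    [0,0,0.005,0,0,0],
    [0,0,0.01,0,0,0],
    [0,0,0.015,0,0,0],
    [0,0,0.018,0,0,0],
    [0,0,0.018,0,0,0],
  ],
)

```text
t: 3.48
tool_pos: [0.4824, 0.0229, 0.2963]
orientation: [2.442, 1.976, 0.001]
force: [-9.8, 2.3, 18.2]
opening: 0.0006
gripper_force: 8.8
```

Bottomed at 18 N with the tip 7.7 mm below rest, so the cap is fully down. Releasing, and refining the blue position from the wrist picture.

Call:
arm_command(
  increments=[
    [0,0,-0.1,0,0,0],
    [0,0,-0.3,0,0,0],
    [0,0,-0.5,0,0,0],
    [0,0,-0.55,0,0,0],
    [0,0,-0.55,0,0,0],
  ],
  fingers=-1,
)

```text
t: 4.1
tool_pos: [0.4824, 0.0226, 0.4044]
orientation: [2.442, 1.975, 0.002]
force: [1.1, -0.2, -0.8]
opening: 0.0458
gripper_force: 0.0
```

```bash
python3 n.py .640 .037 .25 -12.4 0 .167; python3 - <<'E'
from plant import *
from h import *
c=read_camera('wrist');cv2.imwrite('pics/w2.png',c['image'][:,:,::-1])
for col,lo,hi in [('b',(105,120,50),(130,255,255)),('y',(18,120,60),(32,255,255)),('r',(0,150,60),(6,255,255))]:
    r=blob(c,(256,0,512,384),lo,hi);print(col,r and (r[0].round(1),r[1]))
t=read_camera('top');r=blob(t,(236,232,258,254),(0,0,150),(180,60,255));print(r)
np.save('w2T.npy',c['T'])
w=c
E
```

```text
4.1 [0.4824 0.0226 0.4044] [ 1.1 -0.2 -0.8] 0.04577797730448974 [-0.06 -0.19  1.8  -0.    1.53  0.15]
inc [ 0.235  0.756 -0.062] [ 0.    -0.     0.002] TCP target [0.64  0.037 0.417]
b (array([431.1, 155.9]), [167, 146, 22, 22, 190])
y (array([360.9, 351.1]), [0, 337, 210, 27, 4248])
r None
(array([246.5, 242.5]), [0, 0, 22, 22, 484])
```

View pics/w2.png

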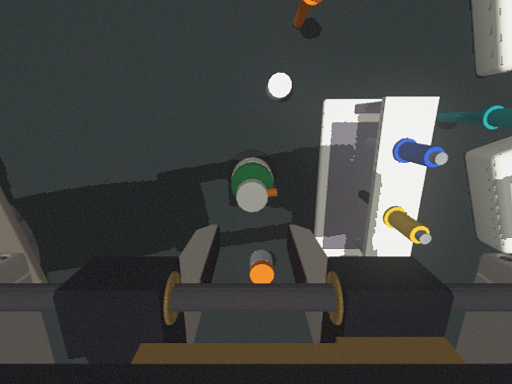

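The wrist view shows the blue stub top at (441,158) with its flange at about (404,152), and the yellow stub at (425,238). The spray cap at (252,196) is back up.

```bash
python3 - <<'E'
from plant import *
from h import *
c=read_camera('wrist')
for n,u,v,z in [('bstub',441,158,.174),('bflange',404,152,.124),('ystub',425,238,.174),('yflange',392,214,.124),('cap',252,196,.118)]: print(n,ray(c,u,v,z).round(4))
E
```

```text
bstub [0.6366 0.0398 0.174 ]
bflange [0.6346 0.0383 0.124 ]
ystub [ 0.6224 -0.0279  0.174 ]
yflange [ 0.6192 -0.024   0.124 ]
cap [0.4806 0.0237 0.118 ]
```

Call:
arm_command(
  increments=[
    [0.06,0.19,0,0,0,0],
    [0.12,0.38,0,0,0,0],
    [0.18,0.57,0,0,0,0],
    [0.236,0.736,0,0,0,0],
    [0.236,0.736,0,0,0,0],
  ],
)

```text
t: 4.88
tool_pos: [0.6371, 0.0382, 0.4006]
orientation: [-2.44, -1.974, 0.005]
force: [-0.3, 0.4, -0.1]
opening: 0.0933
gripper_force: 0.0
```

```bash
python3 n.py .636 .038 .150 -12.4 0 .167; python3 - <<'E'
from plant import *
from h import *
c=read_camera('wrist');cv2.imwrite('pics/w3.png',c['image'][:,:,::-1])
for p in [(.636,.038,.174),(.636,.038,.124)]:
    q=np.linalg.inv(c['T'])@[*p,1];print(c['cx']+c['fx']*q[0]/q[2],c['cy']+c['fy']*q[1]/q[2])
E
```

```text
4.875 [0.6371 0.0382 0.4006] [-0.3  0.4 -0.1] 0.09334482745199275 [-0.02  0.24  1.38  0.    1.53  0.19]
inc [-0.002 -0.003  0.418] [-0.001  0.     0.002] TCP target [0.636 0.038 0.317]
252.78224943158023 217.2350598389124
253.02341691602066 199.17590709022602
```

View pics/w3.png

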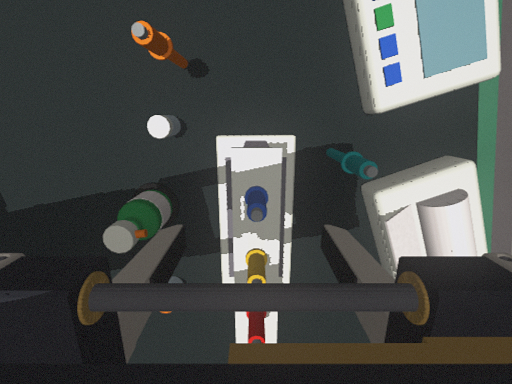

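The blue stub top is at (257,215), about 3 mm further along tool +y than predicted. I'll correct for that, descend and grip.

Call:
arm_command(
  increments=[
    [0,0.015,0.15,0,0,0],
    [0,0.015,0.3,0,0,0],
    [0,0.015,0.38,0,0,0],
    [0,0.015,0.41,0,0,0],
    [0,0.015,0.41,0,0,0],
  ],
)

```text
t: 5.55
tool_pos: [0.6389, 0.0374, 0.3227]
orientation: [2.442, 1.976, 0.0]
force: [-0.0, 0.3, 0.5]
opening: 0.093
gripper_force: 0.0
```

Call:
arm_command(
  increments=[
    [0,0,0,0,0,0],
    [0,0,0,0,0,0],
    [0,0,0,0,0,0],
    [0,0,0,0,0,0],
    [0,0,0,0,0,0],
  ],
  fingers=1,
  force=30,
)

```text
t: 6.18
tool_pos: [0.639, 0.0374, 0.3221]
orientation: [-2.442, -1.976, 0.0]
force: [-0.2, -0.7, -0.3]
opening: 0.0475
gripper_force: 0.0
```

Call:
arm_command(
  increments=[
    [0,0,0,0,0,0],
    [0,0,0,0,0,0],
    [0,0,0,0,0,0],
    [0,0,0,0,0,0],
    [0,0,0,0,0,0],
  ],
)

```text
t: 6.8
tool_pos: [0.639, 0.0374, 0.3221]
orientation: [-2.442, -1.976, 0.0]
force: [-0.3, -0.8, -0.4]
opening: 0.0174
gripper_force: 30.0
```

Gripped: opening 17.4 mm against the 18 mm cap. Lifting straight up.

Call:
arm_command(
  increments=[
    [0,0,-0.08,0,0,0],
    [0,0,-0.2,0,0,0],
    [0,0,-0.35,0,0,0],
    [0,0,-0.5,0,0,0],
    [0,0,-0.6,0,0,0],
  ],
)

```text
t: 7.42
tool_pos: [0.6391, 0.0375, 0.4453]
orientation: [2.441, 1.975, 0.004]
force: [0.0, -0.4, -1.1]
opening: 0.0171
gripper_force: 30.0
```

Call:
arm_command(
  increments=[
    [0,0,-0.1,0,0,0],
    [0,0,-0.2,0,0,0],
    [0,0,-0.3,0,0,0],
    [0,0,-0.3,0,0,0],
    [0,0,-0.3,0,0,0],
  ],
  force=45,
)

```text
t: 8.05
tool_pos: [0.639, 0.0374, 0.5013]
orientation: [-2.442, -1.976, 0.001]
force: [0.0, 0.2, -0.5]
opening: 0.0174
gripper_force: 45.0
```

```bash
python3 n.py .62 .042 .36 -12.4 45 .167;  python3 - <<'E'
from plant import *
from h import *
c=read_camera('scene');a=cv2.resize(c['image'][20:260,170:370],None,fx=2.4,fy=2.4);cv2.imwrite('pics/s2.png',a[:,:,::-1])
E
```

```text
8.05 [0.639  0.0374 0.5013] [ 0.   0.2 -0.5] 0.017376552888025247 [-0.02  0.22  1.21 -0.    1.71  0.19]
inc [ 0.006 -0.688  0.117] [-0.25  -0.001  0.002] TCP target [0.505 0.067 0.478]
```

View pics/s2.png

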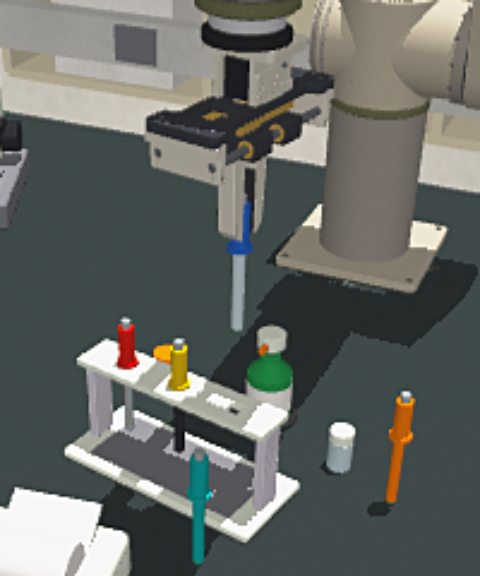

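The view shows the blue electrode hanging from the fingers, free above the stand. Red and yellow are in their holes and the spray cap is up. Tilting 45° now.

Call:
arm_command(
  increments=[
    [0,-0.1,0,-0.04,0,0],
    [0,-0.22,0.01,-0.08,0,0],
    [0,-0.35,0.03,-0.12,0,0],
    [0,-0.47,0.06,-0.16,0,0],
    [0,-0.58,0.09,-0.2,0,0],
  ],
)

```text
t: 8.72
tool_pos: [0.5245, 0.0618, 0.4827]
orientation: [2.021, 1.636, 0.534]
force: [0.3, -0.6, -0.2]
opening: 0.0174
gripper_force: 45.0
```

```bash
python3 n.py .62 .042 .36 -12.4 45 .167
```

```text
8.725 [0.5245 0.0618 0.4827] [ 0.3 -0.6 -0.2] 0.017447966474420085 [ 0.08 -0.38  1.88 -0.2   1.04  0.34]
inc [ 0.007 -0.097 -0.042] [-0.049 -0.001  0.002] TCP target [0.505 0.067 0.478]
```

Call:
arm_command(
  increments=[
    [0,-0.05,-0.02,-0.025,0,0],
    [0,-0.095,-0.04,-0.049,0,0],
    [0,-0.095,-0.04,-0.049,0,0],
    [0,-0.095,-0.04,-0.049,0,0],
    [0,-0.095,-0.04,-0.049,0,0],
  ],
)

```text
t: 9.35
tool_pos: [0.5063, 0.0657, 0.4795]
orientation: [1.912, 1.547, 0.637]
force: [-0.4, -0.5, -0.6]
opening: 0.0173
gripper_force: 45.0
```

```bash
python3 n.py .62 .042 .36 -12.4 45 .167;  python3 - <<'E'
from plant import *
from h import *
c=read_camera('scene');a=cv2.resize(c['image'][20:260,170:370],None,fx=2.4,fy=2.4);cv2.imwrite('pics/s3.png',a[:,:,::-1])
print(abs(read_state()['dq']).max())
E
```

```text
9.35 [0.5063 0.0657 0.4795] [-0.4 -0.5 -0.6] 0.01730235540284361 [ 0.11 -0.49  2.   -0.29  0.9   0.42]
inc [ 0.006 -0.012 -0.002] [-0.001 -0.001  0.001] TCP target [0.505 0.067 0.478]
0.003923984571103514
```

View pics/s3.png

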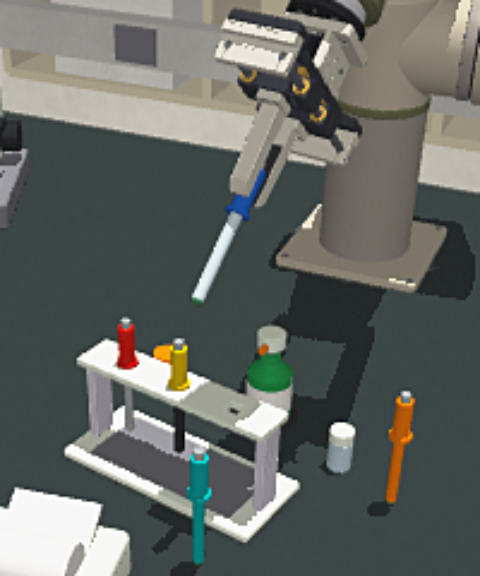

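The electrode is held aligned with the fingers at 45°, bulb (crop 198,298) lowest and well clear of the stand. Everything else is where it was.

```bash
python3 -c "
from plant import *
print(close_job())"
```

```text
the job is handed in; nothing more can be done
None
```

The job is handed in: I pressed the spray cap fully down and it sprang back up, and the blue-capped electrode is held steady at about 45°, bulb end lower and clear above the stand; the judge's verdict was not returned.

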